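# Run a fingertip along the row of flip-caps

### The arm

A 7-joint arm with a two-finger parallel gripper is mounted at the origin on the work surface. World frame = base frame: x ahead of the robot, y to its left, z up, the work surface at z = 0. Lengths are in m, angles in rad, forces in N, time in s.
With the tool pointing down it reaches from about 0.35 to 0.9 m from the base axis. Payload 7.2 kg.
Tool frame: the origin (TCP) lies at the very end of the fingers, on their centre line; the grasp point (between the pads) lies 19 mm behind it; z points along the fingers, y is the direction in which the jaws open and shut (so a half turn about z gives the same grasp; the last joint's range is limited). The gripper opens to 88 mm and grips with 3 to 60 N. Pads are 20 mm wide; open, the fingers measure 115 mm over their backs; the gripper's body (75 mm by 178 mm) begins 61 mm behind the grasp point.
Start: joints at [1.257, 0.411, -0.013, 1.596, 0.006, 1.134, -0.082], TCP at [0.152, -0.606, 0.223] pointing down, gripper open.
Joint ranges: [-2.95, 2.95], [-0.29, 1.99], [-1.47, 1.44], [0.14, 2.54], [-1.03, 4.17], [0.13, 1.85], [-2.86, 2.86]. Speed limits (rad/s): [2.39, 2.39, 3.01, 3.01, 3.14, 3.14, 3.14].

### API

Orientations are given as a unit quaternion [w, x, y, z].
In Python, from bench import arm gives the robot as it stands. Calls block until the motion is done:
- arm.goto(position, orientation): joint-space move of the TCP to a pose.
- arm.move_linear(position, rot=None, v=0.15): straight line of the TCP; rot=None keeps the orientation; v is the mean speed in m/s.
- arm.set_joints(angles): joint-space move.
- arm.move_gripper(opening): opening from 0.0 (shut) to 1.0 (fully open); the grip force is fixed at half the most; returns when the fingers have stopped.
- arm.hold(seconds).
- arm.ik(position, orientation): joint angles nearest the present ones, or None.
- arm.observe(): the state.
- arm.get_image(name): name is "side" or "top" or "wrist"; returns a dict with "pixels" (384x512x3 uint8, red, green, blue), "depth" (384x512 float32, m along the optical axis (not along the pixel's ray), 0 where there is no reading), "mtx" (3x3 intrinsics, pixels), "k1" (the pictures are not rectified: a ray, as slopes to the right and down, at radius r is drawn at 1 + k1 r^2 times it, then the intrinsics apply), "world_to_cam" (4x4, takes a point from world to camera coordinates). Camera axes: x right, y down, z forward; pixel columns grow to the right and rows downward; lengths in m; the calibration is good to about 2 mm. A picture is of the moment at which its call begins.
A pose or a line that the arm cannot do raises arm.IKError and nothing moves.
- arm.sign_off(): hands the job in, once; it reports no verdict.
The state is a dict: "clock": time; "joints": joint angles; "joint_velocities": joint speeds; "joint_torque": joint torques, N m; "position": TCP position; "eef_rot": TCP orientation; "wrist_force": force on the tool from outside, world axes, zero at the start; "torque": the same for the moment, N m; "finger_gap": opening from 0.0 (shut) to 1.0 (fully open).
Only numpy, scipy, OpenCV 4.12 (cv2) and the standard library are available. Lean on these libraries where they do the work, as an engineer would, in place of code of your own. Each camera call takes 0.05 s, during which the arm holds its last target. There are 200 camera calls.

### The job

Run your shut fingertips lightly along the outer curved row of vials in the sample tray, starting at the green dot and following the curve, so that the five orange flip-caps fold shut one after another and lie flat. Leave the blue caps of the inner row standing open, do not grasp, lift or shove the tray, and leave everything else where it is.

Things in the scene. Friction and masses are not known exactly. Their poses are not given: they have to be found in the camera images.
- tray: white fan-shaped sample tray, about 260 x 360 mm, base 12 mm thick, loose on the desk (weighted base, 1.3 to 2.2 kg, slides if pushed hard). Origin under its middle, x towards the outer row, z up. Two curved rows of amber vials stand in it: outer row 5 vials with orange caps, inner row 3 with blue caps. Vial mouths are 70 mm above the desk; each outer vial sits on a spring and gives up to 8 mm downwards (1.5 N to begin, 0.5 N per mm)
- centre (a point): point on the tray's base, common centre of both arcs, at tray x = -110 mm, y = 0. Outer row: radius 180 mm, at angles -0.6, -0.3, 0, 0.3, 0.6 rad from the tray's +x towards its +y (54 mm apart). Inner row: radius 100 mm, at -0.5, 0, 0.5 rad
- dot (a point): flat green dot, 20 mm wide, on the tray's base 12 mm above the desk: marks the beginning of the outer row, at radius 180 mm and angle -0.95 rad. Nothing stands on the outer arc before the first or after the last orange vial
- row1 (a point): point fixed to the tray: centre of the top face that orange cap 1 has when it is shut, 75 mm above the desk, over the axis of vial 1 of the outer row, counted from the green dot
- row2 (a point): point fixed to the tray: centre of the top face that orange cap 2 has when it is shut, 75 mm above the desk, over the axis of vial 2 of the outer row, counted from the green dot
- row3 (a point): point fixed to the tray: centre of the top face that orange cap 3 has when it is shut, 75 mm above the desk, over the axis of vial 3 of the outer row, counted from the green dot
- row4 (a point): point fixed to the tray: centre of the top face that orange cap 4 has when it is shut, 75 mm above the desk, over the axis of vial 4 of the outer row, counted from the green dot
- row5 (a point): point fixed to the tray: centre of the top face that orange cap 5 has when it is shut, 75 mm above the desk, over the axis of vial 5 of the outer row, counted from the green dot
- orange1 (a joint): hinge of orange cap 1, rad: 0 shut, 1.57 upright, to 2.05 leaning back towards the green dot. Disc of 28 mm, 5 mm thick, with a lip; reaches 34 mm from the hinge, which is 16 mm before the vial's axis (green-dot side), 70 mm above the desk, level and square to the row: a fingertip moving along the row away from the dot folds it down. Light (0.2 N at the lip), stays where left
- orange2 (a joint): hinge of orange cap 2, rad: 0 shut, 1.57 upright, to 2.05 leaning back towards the green dot. Disc of 28 mm, 5 mm thick, with a lip; reaches 34 mm from the hinge, which is 16 mm before the vial's axis (green-dot side), 70 mm above the desk, level and square to the row: a fingertip moving along the row away from the dot folds it down. Light (0.2 N at the lip), stays where left
- orange3 (a joint): hinge of orange cap 3, rad: 0 shut, 1.57 upright, to 2.05 leaning back towards the green dot. Disc of 28 mm, 5 mm thick, with a lip; reaches 34 mm from the hinge, which is 16 mm before the vial's axis (green-dot side), 70 mm above the desk, level and square to the row: a fingertip moving along the row away from the dot folds it down. Light (0.2 N at the lip), stays where left
- orange4 (a joint): hinge of orange cap 4, rad: 0 shut, 1.57 upright, to 2.05 leaning back towards the green dot. Disc of 28 mm, 5 mm thick, with a lip; reaches 34 mm from the hinge, which is 16 mm before the vial's axis (green-dot side), 70 mm above the desk, level and square to the row: a fingertip moving along the row away from the dot folds it down. Light (0.2 N at the lip), stays where left
- orange5 (a joint): hinge of orange cap 5, rad: 0 shut, 1.57 upright, to 2.05 leaning back towards the green dot. Disc of 28 mm, 5 mm thick, with a lip; reaches 34 mm from the hinge, which is 16 mm before the vial's axis (green-dot side), 70 mm above the desk, level and square to the row: a fingertip moving along the row away from the dot folds it down. Light (0.2 N at the lip), stays where left
- blue1 (a joint): hinge of blue cap 1 of the inner row, same make and hinge direction as the orange ones; stands open at the start and must stay open
- blue2 (a joint): hinge of blue cap 2 of the inner row, same make and hinge direction as the orange ones; stands open at the start and must stay open
- blue3 (a joint): hinge of blue cap 3 of the inner row, same make and hinge direction as the orange ones; stands open at the start and must stay open
- reagent: amber bottle with blue cap, 42 mm wide, 85 mm tall, standing loose on the tray near the arcs' centre; origin at its foot; to be left alone
- spare: small clear jar with white cap, 24 mm wide, 50 mm tall, standing loose on the tray beyond the end of the inner row; origin at its foot; to be left alone
- marker: green marker pen lying on the desk, 130 mm long, 16 mm thick; origin under its middle; to be left alone
- beaker: glass beaker, 70 mm wide, 90 mm tall; origin at its foot; to be left alone
- jar: white jar with red cap, 64 mm wide, 100 mm tall; origin at its foot; to be left alone
- mouse: black computer mouse, 100 x 60 x 30 mm; origin under its middle; to be left alone

How it is judged:
On the way, in this order (a step that is already met when the one before it is completed fails the run):
1. the first orange cap from the green dot is folded shut (within 0.25 rad) (value of joint orange1 below 0.25 rad), for 0.05 s.
2. the second orange cap from the green dot is folded shut (within 0.25 rad) (value of joint orange2 below 0.25 rad), for 0.05 s.
3. the third orange cap from the green dot is folded shut (within 0.25 rad) (value of joint orange3 below 0.25 rad), for 0.05 s.
4. the fourth orange cap from the green dot is folded shut (within 0.25 rad) (value of joint orange4 below 0.25 rad), for 0.05 s.
5. the fifth orange cap from the green dot is folded shut (within 0.25 rad) (value of joint orange5 below 0.25 rad), for 0.05 s.
At the end, for the whole second after the job is handed in: all five orange caps are within 0.25 rad of shut, the three blue caps still stand open (above 1.4 rad), the tray lies flat and at rest within 20 mm of where it was, and each bystander is within 20 mm of its starting place (value of joint each of orange1, orange2, orange3, orange4, orange5 below 0.25 rad and value of joint each of blue1, blue2, blue3 above 1.4 rad and distance of each of tray, reagent, spare, marker, beaker, jar, mouse from where it was at the start of the episode below 0.02 m and angle between tray's own z axis and vertical below 0.05 rad and linear speed of tray below 0.02 m/s); the robot touches nothing.
It fails at once if a blue cap is folded below 1.4 rad (value of joint any of blue1, blue2, blue3 below 1.4 rad).
It fails at once if the tray is lifted or shoved more than 20 mm, or tipped by 0.1 rad (distance of tray from where it was at the start of the episode above 0.02 m or angle between tray's own z axis and vertical above 0.1 rad).
It fails at once if the fingers bear on the tray or its caps with more than 25 N (contact force between the fingers and tray above 25 N).
It fails at once if a bystander is moved more than 20 mm (distance of any of reagent, spare, marker, beaker, jar, mouse from where it was at the start of the episode above 0.02 m).
It also fails if it takes over 48 s, if anything falls off the work surface, if the arm or the gripper's body presses on something with over 40 N, if the wrist force passes 120 N, or if a joint passes its speed limit or range.

## Working session

There is one attempt and no reset: what is moved stays moved. The work goes in short steps, each a Python script; the robot and the scene stay as the last script left them, time stands still between calls to the robot, and variables do not carry over. Pictures are saved under pics/ and viewed, about 8 in all and at most 12, crops included, and the job is handed in when it is done.

```bash
mkdir -p pics
cat > h.py <<'E'
import numpy as np, cv2
from bench import arm
def snap(n,f):
    im=arm.get_image(n); np.savez(f'pics/{f}.npz',**{k:np.array(v) for k,v in im.items()})
    cv2.imwrite(f'pics/{f}.png',cv2.cvtColor(im['pixels'],cv2.COLOR_RGB2BGR)); return im
def ray(im,uv):
    K=np.array(im['mtx']);T=np.array(im['world_to_cam']);k=float(im['k1'])
    p=np.array([(uv[0]-K[0,2])/K[0,0],(uv[1]-K[1,2])/K[1,1]]);s=p.copy()
    for _ in range(20): s=p/(1+k*(s@s))
    R=T[:3,:3];return -R.T@T[:3,3],R.T@np.array([*s,1])
def plane(im,uv,z):
    o,d=ray(im,uv);return o+d*(z-o[2])/d[2]
def deep(im,uv):
    o,d=ray(im,uv);return o+d*float(im['depth'][int(round(uv[1])),int(round(uv[0]))])
def blobs(im,lo,hi,amin=15):
    m=cv2.inRange(cv2.cvtColor(im['pixels'],cv2.COLOR_RGB2HSV),lo,hi)
    n,l,s,c=cv2.connectedComponentsWithStats(m);return [(c[i],s[i],l==i) for i in range(1,n) if s[i,4]>=amin]
E
python3 - <<'E'
from h import *
a=snap('top','top0');b=snap('side','side0')
for im in(a,b):print(im['mtx'],im['k1'],np.round(im['world_to_cam'],3).tolist())
o=arm.observe();print(o['clock'],o['eef_rot'],o['wrist_force'])
cv2.imwrite('pics/both.png',cv2.resize(cv2.hconcat([cv2.imread('pics/top0.png'),cv2.imread('pics/side0.png')]),(800,300)))
E
```

```text
[[412.72829565   0.         259.25413289]
 [  0.         412.72829565 197.19637056]
 [  0.           0.           1.        ]] -0.011866434594788715 [[0.0, -1.0, 0.002, 0.011], [-0.998, -0.0, -0.061, 0.529], [0.061, -0.002, -0.998, 1.286], [0.0, 0.0, 0.0, 1.0]]
[[408.27434393   0.         258.16530341]
 [  0.         408.27434393 191.96714835]
 [  0.           0.           1.        ]] 0.03506345044560245 [[-0.931, -0.365, 0.007, 0.479], [-0.264, 0.66, -0.703, 0.197], [0.252, -0.656, -0.711, 1.129], [0.0, 0.0, 0.0, 1.0]]
0.1 [-6.99384481e-04  9.92452952e-01  1.22623946e-01 -1.32119984e-04] [ 0.0694687   0.17598847 -0.61942426]
```

View pics/top0.png

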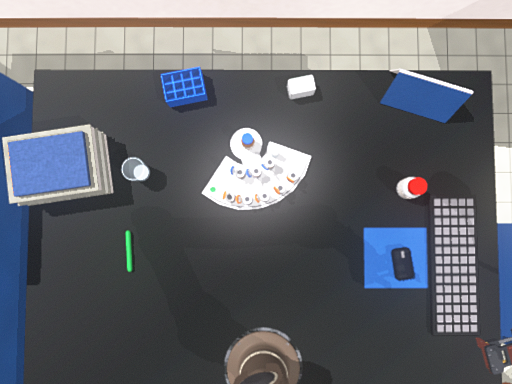

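View pics/side0.png

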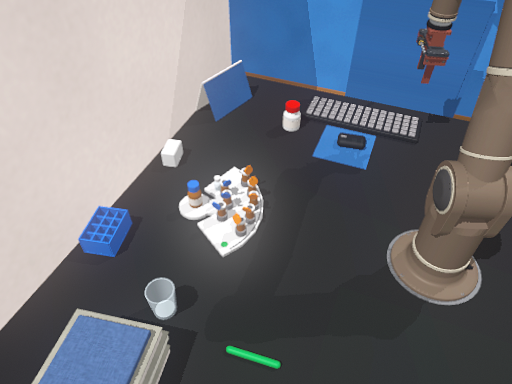

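The top view shows the tray around (255,175), its outer row facing the robot, with the green dot at (213,189). The side view shows the dot at (224,244). Next I'll measure these from masks.

Run:
```python
from h import *
L=lambda f:dict(np.load(f'pics/{f}.npz'))
for n,(x0,x1,y0,y1) in dict(top0=(190,325,115,220),side0=(165,285,150,260)).items():
    im=L(n); box=lambda c:x0<c[0]<x1 and y0<c[1]<y1
    for nm,lo,hi,z in(('green',(45,100,60),(80,255,255),.012),('orange',(5,150,120),(18,255,255),.088),('blue',(100,120,60),(125,255,255),.088)):
        for c,s,m in blobs(im,lo,hi,4):
            if box(c):print(n,nm,np.round(c,1),s[4],np.round(plane(im,c,z),3),np.round(deep(im,c),3))
t=cv2.resize(cv2.imread('pics/top0.png')[120:215,195:320],None,fx=5,fy=5,interpolation=2)
cv2.imwrite('pics/c1.png',t)
```

```text
top0 green [212.5 189. ] 16 [0.555 0.16  0.012] [0.555 0.159 0.014]
top0 orange [290.  179.6] 5 [ 0.577 -0.08   0.088] [ 0.576 -0.08   0.095]
top0 orange [223.8 195.5] 4 [0.529 0.117 0.088] [0.528 0.116 0.109]
top0 blue [247.  138.4] 87 [0.701 0.048 0.088] [0.699 0.048 0.098]
top0 blue [231.1 170. ] 7 [0.606 0.096 0.088] [0.604 0.095 0.102]
top0 blue [247.4 173.6] 5 [0.595 0.047 0.088] [0.593 0.047 0.106]
side0 green [223.7 243.8] 22 [0.557 0.159 0.012] [0.556 0.16  0.013]
side0 orange [248.1 169.3] 54 [ 0.58  -0.079  0.088] [ 0.579 -0.079  0.089]
side0 orange [243.4 177.4] 7 [ 0.579 -0.04   0.088] [ 0.597 -0.082  0.045]
side0 orange [253.1 180.5] 63 [ 0.547 -0.039  0.088] [ 0.546 -0.036  0.091]
side0 orange [249.3 188.5] 6 [ 0.544 -0.003  0.088] [ 0.56  -0.041  0.047]
side0 orange [191.  194.5] 26 [0.692 0.083 0.088] [0.704 0.065 0.066]
side0 orange [252.4 196.7] 40 [0.523 0.025 0.088] [0.527 0.015 0.077]
side0 orange [246.5 209.2] 24 [0.52  0.077 0.088] [0.52  0.076 0.088]
side0 orange [236.6 218.5] 57 [0.532 0.119 0.088] [0.532 0.12  0.09 ]
side0 blue [192.7 185.4] 122 [0.705 0.048 0.088] [0.699 0.056 0.097]
side0 blue [226.4 182.8] 29 [0.617 0.    0.088] [ 0.617 -0.001  0.087]
side0 blue [225.5 194.9] 25 [0.598 0.047 0.088] [0.599 0.046 0.087]
side0 blue [216.  205.5] 28 [0.606 0.096 0.088] [0.606 0.095 0.087]
```

View pics/c1.png

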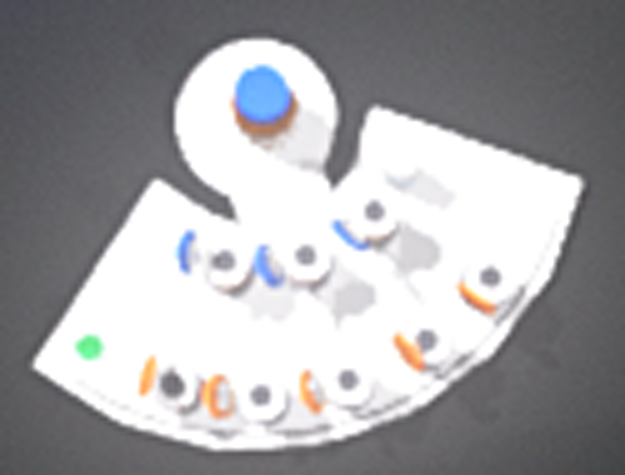

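The crop shows all eight vial mouths, at about (173,383), (261,396), (348,380), (427,341) and (490,278) for the outer row, plus three inner ones. The reagent stands on the disc at upper left. I'll fit the tray pose from the mouths and the dot.

Run:
```python
from h import *
from scipy.optimize import least_squares
im=dict(np.load('pics/top0.npz'))
px=np.array([(173,383),(261,396),(348,380),(427,341),(490,278),(224,261),(306,256),(374,211)])
P=[plane(im,(p+.5)/5-.5+[195,120],.07)[:2] for p in px]+[np.array([.5555,.1595])]
A=[-.6,-.3,0,.3,.6,-.5,0,.5,-.95];R=np.array([.18]*5+[.1]*3+[.18])
f=lambda q:np.array([q[:2]+r*np.array([np.cos(q[2]+s*a),np.sin(q[2]+s*a)]) for a,r in zip(A,R)])
s=1
q=least_squares(lambda q:(f(q)-P).ravel(),[.7,.05,-2.8]).x
print('centre,yaw',q,'\n',np.round((f(q)-P)*1000,1).tolist())
np.save('q.npy',q)
g=lambda a,r=.18:np.round(f(np.r_[q])[0:0],3)
for a in(-.95,-.6,-.3,0,.3,.6,.95):print(a,np.round(q[:2]+.18*np.array([np.cos(q[2]+a),np.sin(q[2]+a)]),3))
print('tray',q[:2]+.11*np.array([np.cos(q[2]),np.sin(q[2])]))
```

```text
centre,yaw [ 0.70086886  0.05367921 -2.81960596] 
 [[-0.6, 0.6], [0.4, 0.5], [-0.1, 0.1], [0.7, 0.0], [-0.1, -0.2], [-0.1, -0.5], [0.4, -0.1], [-0.4, -0.3], [-0.3, -0.1]]
-0.95 [0.555 0.159]
-0.6 [0.528 0.103]
-0.3 [0.521 0.05 ]
0 [ 0.53  -0.003]
0.3 [ 0.555 -0.051]
0.6 [ 0.592 -0.09 ]
0.95 [ 0.648 -0.118]
tray [0.59652192 0.01886951]
```

```bash
cat >> h.py <<'E'
q=np.load('q.npy') if __import__('os').path.exists('q.npy') else None
def pose(a,z,off=np.pi):   # jaws along the row tangent; tool x points radially
    y=q[2]+a+off; p=q[:2]+.18*np.array([np.cos(q[2]+a),np.sin(q[2]+a)])
    return [*p,z],[0,np.cos(y/2),np.sin(y/2),0]
E
python3 - <<'E'
from h import *
for a in(-.95,-.5,0,.5,.87):
    for off in(np.pi,np.pi/2,1.5*np.pi):
        j=arm.ik(*pose(a,.0745,off));print(a,round(off,2),None if j is None else np.round(j,2))
arm.move_gripper(0.0)
arm.goto(*pose(-.95,.2)); print(arm.observe()['position'],arm.observe()['clock'],arm.observe()['finger_gap'])
im=snap('wrist','w0'); snap('side','s1')
E
```

```text
-0.95 3.14 [-0.81  0.56  0.61  1.89 -0.43  0.83 -2.17]
-0.95 1.57 [ 0.44  0.88 -1.24  1.8   0.92  1.17  1.41]
-0.95 4.71 [ 0.31  0.71 -0.96  1.81  0.69  1.   -1.57]
-0.5 3.14 [ 0.19  0.5  -0.57  1.94  0.37  0.81 -2.34]
-0.5 1.57 [ 0.6   0.81 -1.24  1.92  0.88  1.1   1.96]
-0.5 4.71 [ 0.4   0.59 -0.87  1.93  0.58  0.89 -0.95]
0 3.14 [ 0.34  0.49 -0.54  1.94  0.35  0.8  -1.65]
0 1.57 [-0.82  0.66  1.04  2.02 -0.74  0.9  -2.19]
0 4.71 [ 0.45  0.53 -0.7   1.94  0.46  0.83 -0.17]
0.5 3.14 [ 0.42  0.56 -0.5   1.81  0.34  0.85 -0.99]
0.5 1.57 [ 0.2   0.52 -0.2   1.83  0.14  0.81 -2.39]
0.5 4.71 [ 0.62  0.64 -0.79  1.8   0.56  0.93  0.4 ]
0.87 3.14 [ 0.52  0.68 -0.62  1.65  0.46  0.96 -0.64]
0.87 1.57 [ 0.23  0.6  -0.19  1.67  0.14  0.88 -1.96]
0.87 4.71 [ 0.62  0.73 -0.78  1.64  0.59  1.01  0.84]
[0.55546166 0.1584795  0.20009858] 4.475 0.00502839183973657
```

View pics/w0.png

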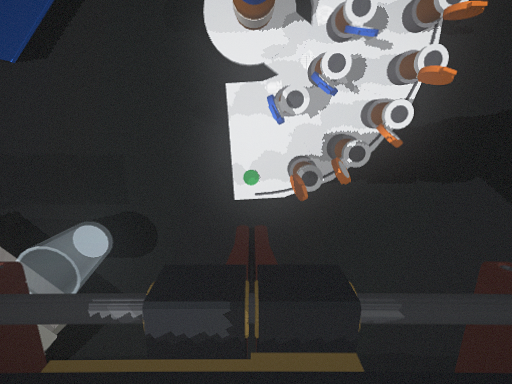

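The wrist view shows the shut fingers above the tray edge at the dot (251,177), with the row curving away to the upper right and all caps open. I'll turn the jaws across the row, because joint 7 has more room that way, then go down and sweep while watching the force.

Run:
```python
from h import *
off=1.5*np.pi
arm.goto(*pose(-.95,.16,off)); o=arm.observe();print(np.round(o['joints'],2),o['clock'])
arm.move_linear(*pose(-.95,.0745,off),v=.08)
o=arm.observe();f0=np.array(o['wrist_force']);print(np.round(o['position'],4),pose(-.95,.0745)[0],f0)
for a in np.arange(-.87,-.40,.08):
    arm.move_linear(*pose(a,.0745,off),v=.05)
    o=arm.observe();print(round(a,2),np.round(o['position'],4),np.round(np.array(o['wrist_force'])-f0,2),round(o['clock'],2))
    if np.linalg.norm(np.array(o['wrist_force'])-f0)>10:print('STOP');break
im=snap('side','s2')
cv2.imwrite('pics/c2.png',cv2.resize(cv2.imread('pics/s2.png')[140:260,160:290],None,fx=4,fy=4,interpolation=2))
```

```text
[-0.68  0.41  0.42  1.81 -0.2   0.97 -0.81] 5.8417
[0.5556 0.1595 0.075 ] [np.float64(0.5552135191603265), np.float64(0.15943609865432165), 0.0745] [-0.09041845  0.47735037  0.0423986 ]
-0.87 [0.5475 0.1476 0.0749] [ 0.96 -0.07 -0.17] 7.5
-0.79 [0.5405 0.1352 0.0746] [0.7  0.62 0.18] 7.94
-0.71 [0.5344 0.1217 0.0746] [-0.15 -1.41  0.42] 8.38
-0.63 [0.5293 0.1082 0.0745] [ 0.12 -1.1   2.11] 8.82
-0.55 [0.5256 0.0943 0.0745] [-0.01 -1.41  1.65] 9.27
-0.47 [0.5231 0.0804 0.0747] [ 0.74 -0.99  3.31] 9.71
```

View pics/c2.png

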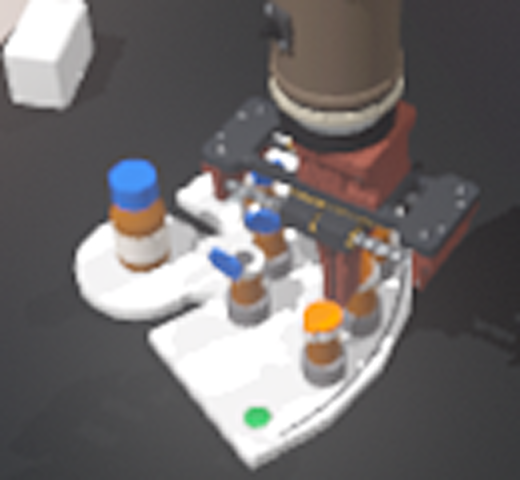

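Cap 1 lies flat at (322,318) in the crop, the blue caps are still up, and forces stayed around 1–3 N. Continuing the sweep.

Run:
```python
from h import *
off=1.5*np.pi; f0=np.array([-.09,.477,.042])
for a in np.arange(-.39,.90,.08):
    arm.move_linear(*pose(a,.0745,off),v=.05)
    o=arm.observe();print(round(a,2),np.round(o['position'],4),np.round(np.array(o['wrist_force'])-f0,2),round(o['clock'],2))
    if np.linalg.norm(np.array(o['wrist_force'])-f0)>10:print('STOP');break
else:
    p,r=pose(.9,.2,off);arm.move_linear(p,r,v=.15)
    snap('wrist','w3');im=snap('side','s3');print(arm.observe()['clock'])
    for c,s,m in blobs(im,(45,100,60),(80,255,255),4):print('dot',c,np.round(plane(im,c,.012),4)) if c[1]<300 else 0
    a=cv2.resize(cv2.imread('pics/s3.png')[140:260,160:290],(400,370),interpolation=2);b=cv2.resize(cv2.imread('pics/w3.png'),(400,370))
    cv2.imwrite('pics/c3.png',cv2.hconcat([a,b]))
```

```text
-0.39 [0.5211 0.0656 0.0743] [-0.03 -2.03  2.23] 10.2
-0.31 [0.5208 0.0515 0.0744] [-0.48 -1.94  1.37] 10.64
-0.23 [0.5217 0.0371 0.0745] [ 0.46 -1.69  1.85] 11.08
-0.15 [0.5239 0.023  0.0747] [ 1.69 -0.13  2.13] 11.53
-0.07 [0.5263 0.0085 0.0743] [ 0.21 -2.4   2.13] 11.97
0.01 [ 0.5306 -0.0051  0.0744] [ 0.46 -2.24  1.93] 12.41
0.09 [ 0.536  -0.0184  0.0745] [ 1.3  -1.17  0.81] 12.85
0.17 [ 0.5424 -0.0314  0.0745] [ 0.65 -1.87  1.46] 13.29
0.25 [ 0.5495 -0.0439  0.0745] [ 0.56 -1.38  1.3 ] 13.73
0.33 [ 0.5579 -0.0556  0.0745] [-0.5  -1.06  1.11] 14.18
0.41 [ 0.567  -0.0667  0.0745] [ 1.34 -1.76  1.47] 14.62
0.49 [ 0.5772 -0.0769  0.0746] [ 0.83 -1.1   1.57] 15.06
0.57 [ 0.5879 -0.0867  0.0745] [ 0.26 -0.79  1.76] 15.5
0.65 [ 0.5995 -0.0951  0.0745] [ 0.27 -1.7   1.45] 15.94
0.73 [ 0.6117 -0.1027  0.0745] [ 1.06 -0.95  1.72] 16.38
0.81 [ 0.6239 -0.1091  0.0742] [-0.06 -0.03 -0.98] 16.82
0.89 [ 0.6372 -0.1147  0.0743] [ 0.18 -1.38 -0.01] 17.27
18.35
dot [223.80952381 243.9047619 ] [0.5564 0.1594 0.012 ]
```

View pics/c3.png

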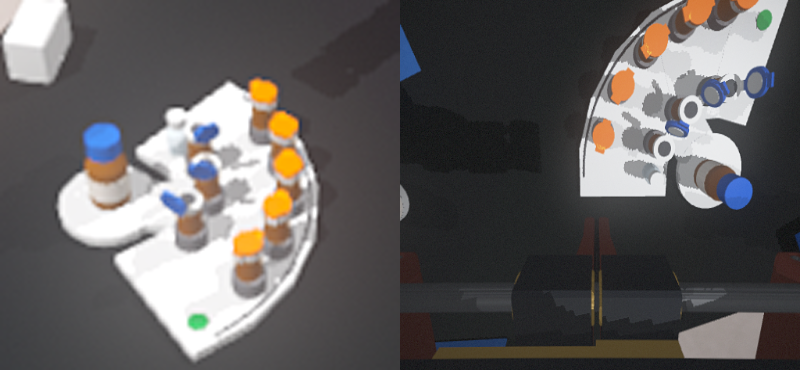

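All five orange caps lie flat in both views, the blue caps are open, and the tray and bystanders look unmoved. I'll check cap heights from depth, then hand in if they are low enough.

Run:
```python
from h import *
im=snap('top','t4'); ok=True
for i,a in enumerate((-.6,-.3,0,.3,.6)):
    hs=[]
    T=np.array(im['world_to_cam']);K=np.array(im['mtx'])
    for da in(-.05,0,.05):
        c=T@np.array([*pose(a+da,.075)[0],1]);uv=K[:2,:2]@(c[:2]/c[2])+K[:2,2];hs.append(deep(im,uv)[2])
    print(i+1,np.round(hs,4)); ok&=max(hs)<.082
for c,s,m in blobs(im,(45,100,60),(80,255,255),4):print('green',np.round(c,1),s[4],np.round(plane(im,c,.012),4))
print(ok,arm.observe()['clock'])
if ok: arm.sign_off()
```

```text
1 [0.0734 0.0756 0.0766]
2 [0.0759 0.0776 0.0766]
3 [0.0762 0.0756 0.0727]
4 [0.0746 0.081  0.0774]
5 [0.0743 0.0794 0.0735]
green [212.5 189. ] 16 [0.5549 0.1596 0.012 ]
green [128.4 250.8] 255 [0.3601 0.4226 0.012 ]
True 18.4
the job is handed in; nothing more can be done
```

All five orange caps are folded shut, in order, and the job is handed in at about 18.4 s on the robot's clock, against the 48 s limit. I swept the shut fingertips once along the outer row from the green dot, about 74.5 mm above the desk, with the gripper turning to follow the curve.

- **Force:** the wrist force stayed below about 4 N wherever I read it, once every 14 mm or so along the row. I didn't measure the force between fingers and caps directly.
- **Orange caps:** from the top view's depth, the cap tops read 73–81 mm, against 75 mm when shut. Caps 4 and 5 read highest at their centres (81 and 79 mm) but 73–77 mm on either side. I took that as depth noise, as all five looked flat in both views.
- **Blue caps:** all three still looked open by eye; I didn't measure their angles.
- **Tray:** the green dot is within 1 mm of its starting place.
- **Bystanders:** the reagent bottle and spare jar look unmoved. I didn't measure any bystander again; the arm made no contact with them that I know of.
- **At hand-in:** the gripper was 200 mm above the desk, clear of everything.

No check failed. The sign-off reports no verdict.

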